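# Put the meat probe back on charge

### The arm

A 6-joint arm with a two-finger parallel gripper is mounted at the origin on the work surface. World frame = base frame: x ahead of the robot, y to its left, z up, the work surface at z = 0. Lengths are in m, angles in rad, forces in N, time in s.
With the tool pointing down it reaches from about 0.35 to 0.725 m from the base axis. Payload 4.3 kg.
Tool frame: the origin (TCP) lies at the very end of the fingers, on their centre line; the grasp point (between the pads) lies 19 mm behind it (ctrl.grip_depth is the distance from the TCP to the grasp point, in m); z points along the fingers, y is the direction in which the jaws open and shut (so a half turn about z gives the same grasp; the last joint's range is limited). The gripper opens to 85 mm and grips with 20 to 120 N. Pads are 22 mm wide; open, the fingers measure 114 mm over their backs; the gripper's body (76 mm by 85 mm) begins 54 mm behind the grasp point. The pads swing forward as they close: fully open they stand 13 mm farther back than shut.
Start: joints at [-1.366, 0.377, 0.081, 1.274, 0, 1.46], TCP at [0.178, -0.547, 0.231] pointing down, gripper open.
Joint ranges: [-2.72, 2.72], [-0.84, 1.66], [-1.02, 1.22], [-1.77, 2.12], [-1.37, 1.28], [-3.14, 3.14]. Speed limits (rad/s): [2.57, 2.57, 3.14, 3.14, 3.14, 3.14].

### API

Orientations are given as a 3x3 rotation matrix whose columns are the frame's x, y, z axes.
In Python, from workcell import ctrl, grab_frame, camera_params gives the robot as it stands.
- The arm moves only by the tool drive_tool, never from a script. Its argument "rows" is a list of rows, each a list of 2 entries, a list of its own where there are three numbers: the shift along the tool's x, y, z in mm, then the turn, a rotation vector about the tool's x, y, z in degrees. A call has 1 to 12 rows; each row is the pose to reach, as a shift and turn from the pose measured when the call began, along the tool's axes at that moment; what a row does not reach only later rows make up. A row lasts 1/12 s, in which the tool goes at most 41.7 mm and 7.16 degrees, less where a joint would pass 70% of its speed; a pose out of reach is approached as far as the arm can. A call with a gripper value outside its range is refused whole. "fingers" is the opening in per cent of the stroke, from 0 (shut) to 100 (fully open), set as the call begins (left out, the last holds). The fingers move at their own pace and stop on an object; "squeeze" is the grip in N (left out, the last holds). Time passes only in rows, so rows that repeat a pose let the fingers close. It gives the time, the measured TCP pose, the force and the opening at its end, in the units of the state.
- ctrl.state(): the state, without advancing time (a new reading comes with each control period).
- grab_frame(name): name is "side" or "top" or "wrist"; returns the picture (480x640x3 uint8, red, green, blue); there is no depth.
- camera_params(name): a dict with "vertical_fov" (degrees; the focal length in pixels is half the picture's height over the tangent of half this angle, whatever the lens; pixels are square), "cx", "cy" (the principal point, pixels), "distortion" ([k1, k2, p1, p2, k3] as OpenCV has them; the pictures are not rectified), "eye" and "orientation" of the camera in the world. Camera axes: x right, y down, z forward; pixel columns grow to the right and rows downward; lengths in m; the calibration is good to about 2 mm. A picture is of the moment at which its call begins: read the wrist's pose just before it. camera_params takes no time and is no camera call; for the wrist camera it gives the pose at the moment of the call.
- ctrl.finish_job(): hands the job in, once; it reports no verdict.
The state is a dict: "time": time; "joint_positions": joint angles; "qd": joint speeds; "effort": joint torques, N m; "tcp_pos": TCP position; "tool_rot": TCP orientation; "wrist_force": force on the tool from outside, world axes, zero at the start; "torque": the same for the moment, N m; "finger_gap": finger opening in m.
Only numpy, scipy, OpenCV 4.12 (cv2) and the standard library are available. Lean on these libraries where they do the work, as an engineer would, in place of code of your own. Each camera call takes 0.05 s, during which the arm holds its last target.

### The job

Put the meat thermometer probe back in its charger: slide the dust shutter on the sloping charger all the way open to its end stop, then take the probe (the stick with the straight round grip) out of the wooden draining block and push it firmly down into the charging well until its grip sits home on the rim. Leave the probe there with the shutter open, and leave everything else where it stands.

Things in the scene. Friction and masses are not known exactly. Their poses are not given: they have to be found in the camera images.
- dock: charger fixed to the counter: black base plate 125 x 120 x 10 mm (its centre 20 mm to the +y side of the origin) carrying a white block whose top face slopes 30 degrees down towards the robot side (-x of the dock at yaw 0). Origin: on the counter, z up; the well mouth lies at (-30, 0, 113) mm
- well_mouth (a point): centre of the round well mouth in the sloping top face of the white block; the shut shutter covers it. z points out of the well, square to the face, leaning 30 degrees from vertical towards the dock's -x; y is level, along the face, the shutter's opening direction. The well is 11 mm wide along -z, flared to 16 mm over its top 6 mm. The face reaches 30 mm either way in x, -35 to +75 mm in y
- pin_top (a point): top of the contact pin inside the well, at 80 mm depth below the mouth (same axes as well_mouth). The probe must push it down the last 10 mm with about 4 to 6 N; it then stays down. The probe's weight alone does not do it
- shutter_grip (a point): point to take the shutter's upright black grip: a block 20 mm (x) x 12 mm (y) x 32 mm (z), square to the sloping face, its top 35 mm and this point 27 mm above the face, above the middle of the shutter's grey cover plate (40 x 32 mm, top 4 mm above the face). Same axes as well_mouth
- shutter (a joint): travel of the dust shutter in m along +y of well_mouth: 0 to 0.010 covers the well, 0.050 is the end stop (fully open). Slides stiffly (1.5 N) and stays where left
- rack: wooden draining block fixed to the counter, 60 x 210 x 60 mm, origin under its centre, z up. Three holes 9 mm wide, 55 mm deep, in the top at y = -70, 0, +70 mm; one stick utensil stands in each, in any order
- probe: meat probe, about 40 g: steel rod 8 mm thick and 91 mm long with a tapered tip, under a straight round black grip 20 mm in diameter and 50 mm long. Origin at the tip, z along the rod towards the grip; grip from z = 90 to 140 mm. Starts upright in the draining block, its tip 5 mm above the counter
- probe_grip (a point): on the probe's axis, 28 mm above the grip's lower end (118 mm from the tip)
- probe_collar (a point): on the probe's axis at the lower end of the grip (90 mm from the tip), the shoulder that seats on the well's rim
- probe_tip (a point): tip of the probe's rod (the origin of the probe)
- tester: cake tester: the same steel rod with a black ball, 26 mm, its centre 100 mm from the tip; stands in the draining block. Origin at the tip. To be left
- paddle: spreader: the same steel rod with a flat black grip 8 x 30 x 45 mm, from 90 to 135 mm from the tip; stands in the draining block. Origin at the tip. To be left
- mug: white mug, 76 mm wide, 85 mm tall, origin under its centre. To be left
- shaker: steel salt shaker, 40 mm wide, 68 mm tall, origin under its centre. To be left
- spoon: spoon lying on the counter. To be left
- oil: oil bottle, 60 mm wide, 200 mm tall, origin under its centre. To be left
- jar: glass jar, 70 mm wide, 90 mm tall, origin under its centre. To be left
- bowl: white bowl, 120 mm wide, 50 mm tall, origin under its centre. To be left
Not all that is in view belongs to the job. Leave any pink look-alike of the rack alone.

How it is judged:
By the outcome, as a careful person would: the job done as asked, in the order asked, and still so for the second after the job is handed in, with the robot touching nothing.
It also fails if it takes over 69 s, if anything falls off the work surface, if the arm or the gripper's body presses on something with over 40 N, if the wrist force passes 120 N, or if a joint passes its speed limit or range.

## Working session

There is one attempt and no reset: what is moved stays moved. The work goes in short steps, Python scripts to look and compute and a tool call to move; the robot and the scene stay as the last step left them, time stands still between calls to the robot, and variables do not carry over. Pictures are saved under pics/ and viewed, and the job is handed in when it is done.

Besides the shell and the picture viewer there is one more tool, called after "Emit:" in YAML: its name, and indented under it one key for each argument. drive_tool: Moves the arm, as the interface text tells. Its arguments: {"type":"object","properties":{"rows":{"type":"array","items":{"type":"array"}},"fingers":{"type":"number"},"squeeze":{"type":"number"}},"required":["rows"]}

```bash
ls; mkdir -p pics; python3 - <<'E'
from workcell import ctrl, grab_frame, camera_params
import cv2
print(ctrl.state())
for n in ["side","top","wrist"]:
    p=camera_params(n); print(n,p)
    cv2.imwrite(f"pics/{n}0.png",cv2.cvtColor(grab_frame(n),cv2.COLOR_RGB2BGR))
E
```

```text
pics
{'time': 0.0, 'joint_positions': array([-1.36632341e+00,  3.78095688e-01,  7.96272621e-02,  1.27439154e+00,
       -2.04876517e-05,  1.46046415e+00]), 'qd': array([ 1.61282222e-04, -1.32313670e-03,  4.09826270e-04, -8.27202858e-04,
        7.64066019e-05, -1.97510906e-03]), 'effort': array([ 1.88216563e-04, -4.63604879e+01,  2.69875717e+01,  2.09205406e-02,
        9.79985066e-05,  1.71877168e-06]), 'tcp_pos': array([ 0.17788641, -0.54610433,  0.23034277]), 'tool_rot': array([[ 9.50856785e-01,  3.09630717e-01, -4.39084744e-04],
       [ 3.09630959e-01, -9.50854670e-01,  2.01648837e-03],
       [ 2.06860962e-04, -2.05334588e-03, -9.99997870e-01]]), 'wrist_force': array([-0.00196074, -0.36545945, -0.8309844 ]), 'torque': array([-0.03689241, -0.05046788,  0.02611462]), 'finger_gap': 0.08492757360875008}
side {'vertical_fov': 56.675878004582046, 'cx': 311.79548201422796, 'cy': 244.27834593318875, 'distortion': array([-0.05451491,  0.        ,  0.        ,  0.        ,  0.        ]), 'eye': array([0.44953191, 0.63887323, 0.48474832]), 'orientation': array([[-0.98821064, -0.10005676, 
[... 189 characters left out ...]
55339133522, 'distortion': array([-0.09135219,  0.        ,  0.        ,  0.        ,  0.        ]), 'eye': array([0.34657126, 0.00732368, 1.31373113]), 'orientation': array([[ 0.02769144, -0.98715395,  0.15735396],
       [-0.99960221, -0.02650345,  0.00964346],
       [-0.00534915, -0.15755841, -0.98749518]])}
wrist {'vertical_fov': 60.90384747035869, 'cx': 319.0293730644177, 'cy': 235.62434734458031, 'distortion': array([0.0022068, 0.       , 0.       , 0.       , 0.       ]), 'eye': array([ 0.25108481, -0.52196238,  0.37347174]), 'orientation': array([[ 0.31008423, -0.90589029, -0.28846241],
       [-0.95070831, -0.29585401, -0.09286612],
       [-0.00121625,  0.30303993, -0.95297708]])}
```

View pics/side0.png

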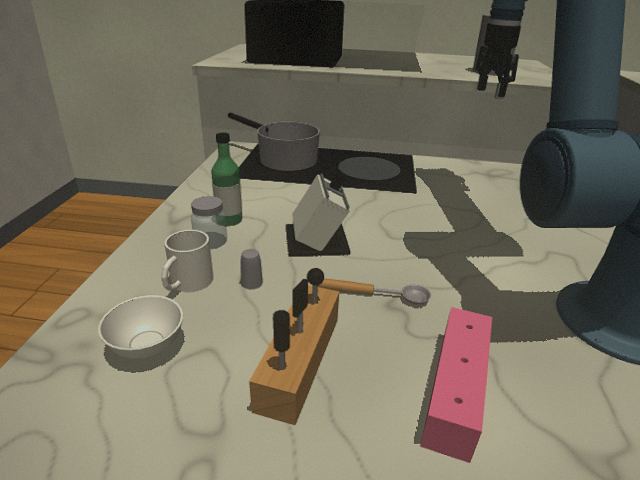

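View pics/top0.png

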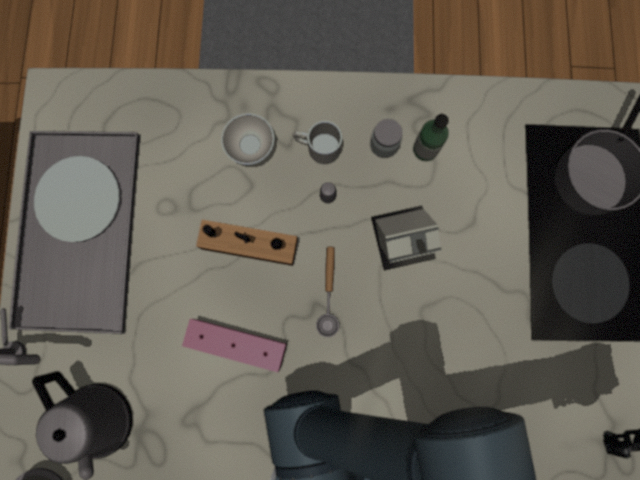

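View pics/wrist0.png

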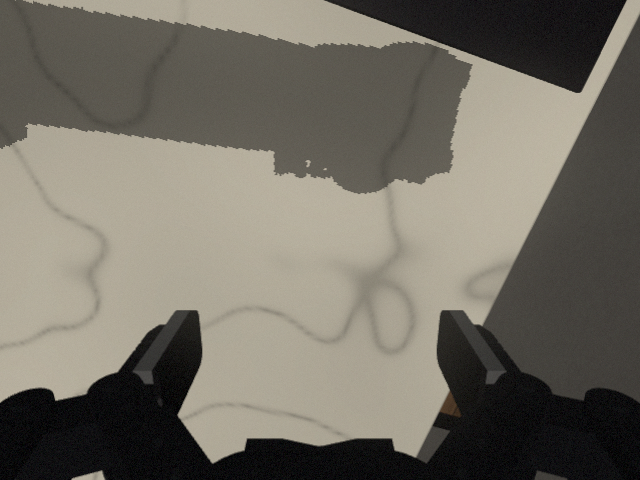

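```bash
python3 - <<'E'
import cv2,numpy as np
t=cv2.imread("pics/top0.png"); s=cv2.imread("pics/side0.png")
a=cv2.resize(t[195:275,365:450],None,fx=4.7,fy=4.7,interpolation=cv2.INTER_CUBIC)
b=cv2.resize(t[210:270,190:305],(400,209),interpolation=cv2.INTER_CUBIC)
c=cv2.resize(s[165:260,275:360],None,fx=4,fy=4,interpolation=cv2.INTER_CUBIC)
d=cv2.resize(s[255:375,255:345],None,fx=4,fy=4,interpolation=cv2.INTER_CUBIC)
cv2.imwrite("pics/c1.png",a);cv2.imwrite("pics/c2.png",b);cv2.imwrite("pics/c3.png",c);cv2.imwrite("pics/c4.png",d)
E
```

```text
(no output)
```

View pics/c1.png

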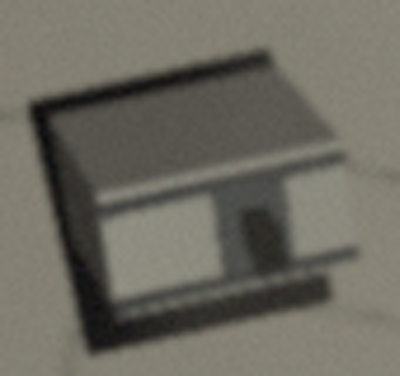

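View pics/c2.png

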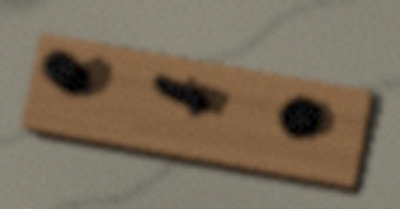

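View pics/c3.png

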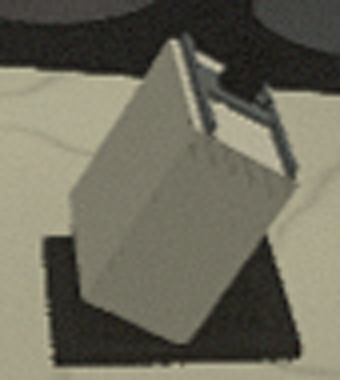

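View pics/c4.png

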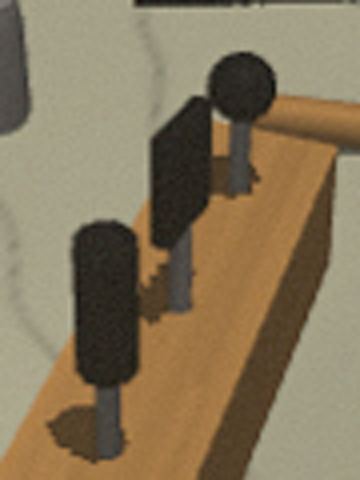

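```bash
cat > h.py <<'E'
import numpy as np, cv2
from workcell import ctrl, grab_frame, camera_params
def K(p):
    f=240/np.tan(np.radians(p["vertical_fov"]/2)); return np.array([[f,0,p["cx"]],[0,f,p["cy"]],[0,0,1]])
def ray(p,uv):
    q=cv2.undistortPoints(np.array([[uv]],float),K(p),p["distortion"])[0,0]
    d=p["orientation"]@np.array([q[0],q[1],1]); return p["eye"],d/np.linalg.norm(d)
def plane(p,uv,z):
    e,d=ray(p,uv); return e+d*(z-e[2])/d[2]
def tri(obs):
    A=np.zeros((3,3));b=np.zeros(3)
    for p,uv in obs:
        e,d=ray(p,uv);M=np.eye(3)-np.outer(d,d);A+=M;b+=M@e
    X=np.linalg.solve(A,b)
    res=[np.linalg.norm((np.eye(3)-np.outer(d,d))@(X-e)) for e,d in [ray(p,uv) for p,uv in obs]]
    return X,res
def proj(p,X):
    R=p["orientation"].T; rv=cv2.Rodrigues(R)[0]; t=-R@p["eye"]
    return cv2.projectPoints(np.array([X],float),rv,t,K(p),p["distortion"])[0].reshape(-1,2)[0]
def snap(n,path):
    p=camera_params(n); im=cv2.cvtColor(grab_frame(n),cv2.COLOR_RGB2BGR); cv2.imwrite(path,im)
    np.savez(path[:-4]+".npz",**{k:np.array(v) for k,v in p.items()}); return p,im
def load(path):
    d=np.load(path[:-4]+".npz"); return {k:(float(d[k]) if d[k].ndim==0 else d[k]) for k in d}, cv2.imread(path)
def rel(pos,R):
    """shift(mm), rotvec(deg) from current pose to goal in tool axes"""
    from scipy.spatial.transform import Rotation as Ro
    s=ctrl.state(); R0=s["tool_rot"]
    return R0.T@(np.array(pos)-s["tcp_pos"])*1e3, np.degrees(Ro.from_matrix(R0.T@R).as_rotvec())
E
python3 - <<'E'
from h import *
T=camera_params("top");S=camera_params("side")
c=lambda x,y:(365+x/4.7-.4,195+y/4.7-.4)
P=[plane(T,c(*q),.01) for q in [(33,105),(92,350),(268,52),(328,298)]]
for q in P: print(q.round(4))
print("edges",np.linalg.norm(P[0]-P[1]),np.linalg.norm(P[0]-P[2]),np.linalg.norm(P[1]-P[3]))
e=P[0]-P[1];print(np.degrees(np.arctan2(e[1],e[0]))); e=P[1]-P[3];print(np.degrees(np.arctan2(-e[0],e[1])))
print("center",(sum(P[1:3])/2))
# base plate corners in side
d=lambda x,y:(275+x/4-.4,165+y/4-.4)
for q in [(43,240),(56,365),(300,358),(265,238)]: print("side",plane(S,d(*q),.01).round(4))
# grip top tri
print("grip", tri([(T,c(257,213)),(S,d(248,70))]))
print("probe top", tri([(T,(190+62/3.478,210+68/3.478)),(S,(255+105/4,255+235/4))]))
# rack corners
e=lambda x,y:(190+x/3.478,210+y/3.478)
for q in [(42,35),(28,130),(378,92),(358,188)]: print("rack",plane(T,e(*q),.06).round(4))
E
```

```text
[ 0.5953 -0.0937  0.01  ]
[ 0.4786 -0.1232  0.01  ]
[ 0.6243 -0.2063  0.01  ]
[ 0.5062 -0.2349  0.01  ]
edges 0.12036588947397067 0.1162632498129085 0.11504771723963299
14.190720908637873
13.865050700665003
center [ 0.55143606 -0.16473557  0.01      ]
side [ 0.6245 -0.2002  0.01  ]
side [ 0.5929 -0.078   0.01  ]
side [ 0.4757 -0.1071  0.01  ]
side [ 0.5046 -0.2265  0.01  ]
grip (array([ 0.52169939, -0.181887  ,  0.12950446]), [np.float64(0.005932768646386949), np.float64(0.005932768646387105)])
probe top (array([0.53620122, 0.24634543, 0.14276362]), [np.float64(0.00083520789687132), np.float64(0.0008352078968714132)])
rack [0.5692 0.2769 0.06  ]
rack [0.5093 0.2821 0.06  ]
rack [0.5389 0.0662 0.06  ]
rack [0.4791 0.0765 0.06  ]
```

```bash
cat >> h.py <<'E'
def dockR(yaw=np.radians(14.0)):
    c,s=np.cos(yaw),np.sin(yaw); X=np.array([c,s,0]);Y=np.array([-s,c,0]);Z=np.array([0,0,1.])
    n=-.5*X+np.sqrt(.75)*Z; ex=np.cross(Y,n)
    return np.column_stack([ex,Y,n])   # well_mouth axes
def toolR(W):  # tool z = -n, tool y=-dock y
    z=-W[:,2]; y=-W[:,1]; return np.column_stack([np.cross(y,z),y,z])
E
python3 - <<'E'
from h import *
W=dockR(); R=toolR(W); m=np.array([.527,-.186,.113])
print(R.round(3)); s,r=rel(m+W[:,2]*.12,R); print(s.round(1),r.round(2),np.linalg.norm(r))
E
```

```text
[[ 0.84   0.242  0.485]
 [ 0.21  -0.97   0.121]
 [ 0.5   -0.    -0.866]]
[ 383.6 -238.7   14.1] [-1.15 29.98  3.92] 30.257199373107454
```

Emit:
drive_tool:
  rows:
    - [[30,-18,0],[0,2,0]]
    - [[65,-40,0],[0,5,0.5]]
    - [[100,-62,0],[0,8,1]]
    - [[138,-85,0],[0,11,1.5]]
    - [[176,-108,0],[0,14,2]]
    - [[214,-132,0],[0,17,2.5]]
    - [[252,-156,0],[-0.5,20,3]]
    - [[290,-180,5],[-0.7,23,3.3]]
    - [[325,-202,9],[-1,26,3.6]]
    - [[355,-221,12],[-1.1,28.5,3.8]]
    - [[384,-239,14],[-1.2,30,3.9]]
    - [[384,-239,14],[-1.2,30,3.9]]
  fingers: 50

```text
time: 1.15
tcp_pos: [0.4698, -0.1936, 0.2156]
tool_rot: [[0.838, 0.249, 0.485], [0.214, -0.969, 0.127], [0.502, -0.002, -0.865]]
wrist_force: [-0.7, 0.2, 1.5]
finger_gap: 0.0426
```

```bash
python3 - <<'E'
from h import *
s=ctrl.state();print(s["time"],s["tcp_pos"],s["tool_rot"].round(3),s["finger_gap"],s["joint_positions"].round(2))
snap("wrist","pics/w1.png")
E
```

```text
1.15 [ 0.46980566 -0.19362086  0.21558334] [[ 0.838  0.249  0.485]
 [ 0.214 -0.969  0.127]
 [ 0.502 -0.002 -0.865]] 0.042610378059012154 [-0.79 -0.03 -0.58  0.73  0.45  2.16]
```

View pics/w1.png

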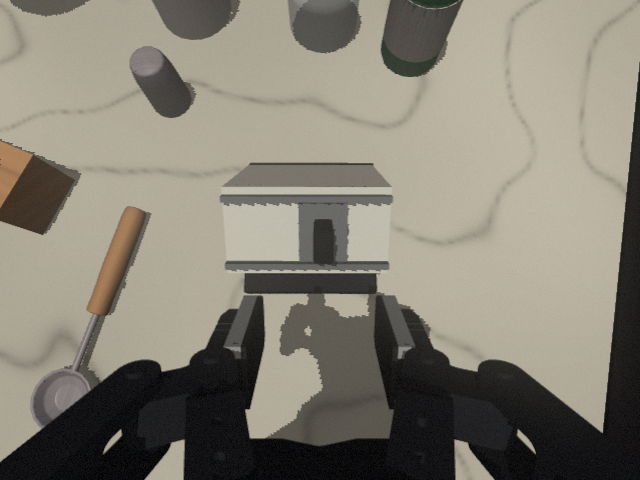

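Emit:
drive_tool:
  rows:
    - [[-10,-20,0],[0,0,0]]
    - [[-25,-45,10],[0,0,0]]
    - [[-40,-70,20],[0,0,0]]
    - [[-40,-70,20],[0,0,0]]
    - [[-40,-70,20],[0,0,0]]

```text
time: 1.62
tcp_pos: [0.4252, -0.1322, 0.1763]
tool_rot: [[0.841, 0.247, 0.48], [0.212, -0.969, 0.127], [0.497, -0.005, -0.868]]
wrist_force: [0.7, -1.2, 0.5]
finger_gap: 0.0426
```

```bash
python3 - <<'E'
from h import *
snap("wrist","pics/w2.png")
p,a=load("pics/w1.png");cv2.imwrite("pics/w1c.png",cv2.resize(a[155:300,205:405],None,fx=4,fy=4,interpolation=cv2.INTER_CUBIC))
E
```

```text
(no output)
```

View pics/w1c.png

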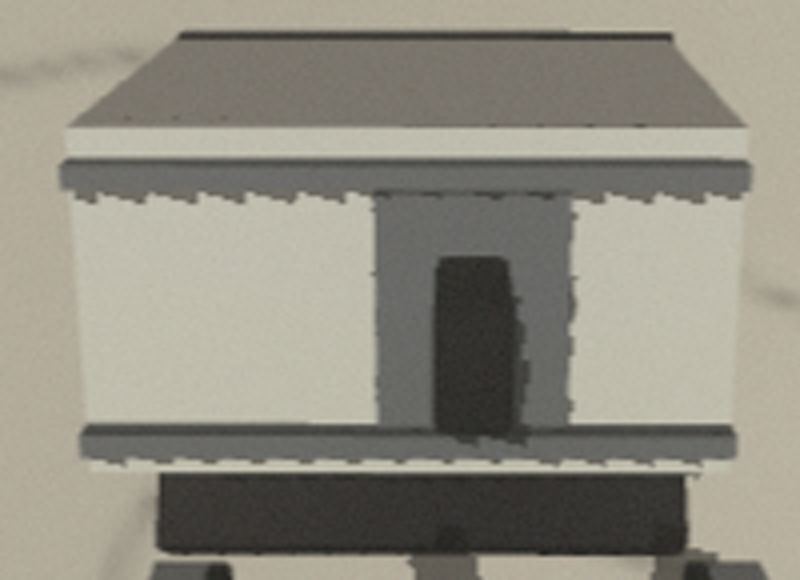

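View pics/w2.png

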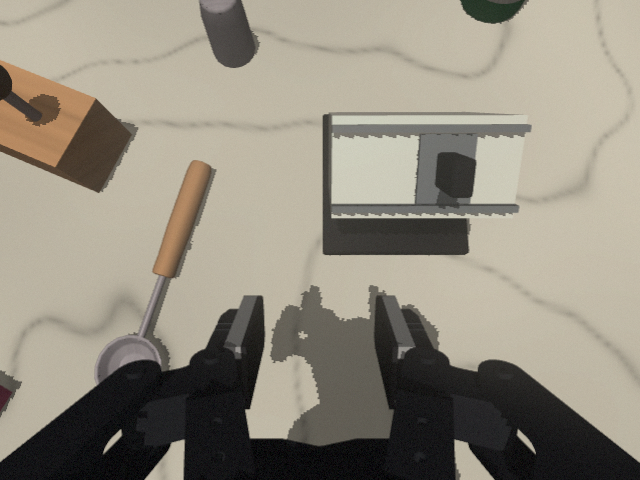

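```bash
python3 - <<'E'
from h import *
p,a=load("pics/w2.png");cv2.imwrite("pics/w2c.png",cv2.resize(a[105:260,315:540],None,fx=3.5,fy=3.5,interpolation=cv2.INTER_CUBIC))
E
```

```text
(no output)
```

View pics/w2c.png

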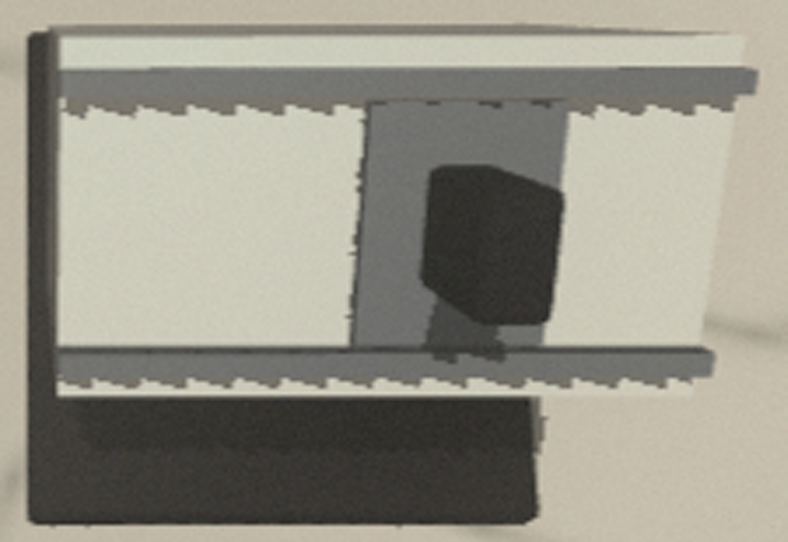

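```bash
cat > m1.py <<'E'
from h import *
p1,_=load("pics/w1.png");p2,_=load("pics/w2.png")
c1=lambda q:(205+(q[0]+.5)/4-.5,155+(q[1]+.5)/4-.5)
c2=lambda q:(315+(q[0]+.5)/3.5-.5,105+(q[1]+.5)/3.5-.5)
pts=dict(TL=((65,127),(58,35)),TR=((747,127),(743,35)),BL=((88,472),(58,396)),BR=((730,473),(692,396)),
 PLt=((375,190),(366,102)),PRt=((574,190),(567,100)),PLb=((375,427),(352,347)),PRb=((569,427),(545,347)))
G={}
for k,(a,b) in pts.items():
    X,r=tri([(p1,c1(a)),(p2,c2(b))]);G[k]=X;print(k,X.round(4),round(r[0]*1e3,2))
u=(G["TL"]-G["TR"]+G["BL"]-G["BR"]);print("len",np.linalg.norm(G["TL"]-G["TR"]),np.linalg.norm(G["BL"]-G["BR"]),np.linalg.norm(G["TL"]-G["BL"]),np.linalg.norm(G["TR"]-G["BR"]))
print("yaw",np.degrees(np.arctan2(-u[0],u[1])),"level",np.degrees(np.arcsin(u[2]/np.linalg.norm(u))))
v=G["TL"]-G["BL"]+G["TR"]-G["BR"];print("slope",np.degrees(np.arctan2(v[2],np.hypot(*v[:2]))))
yaw=np.arctan2(-u[0],u[1]);W=dockR(yaw)
C=(G["TL"]+G["TR"]+G["BL"]+G["BR"])/4
m=C-W[:,1]*.020; print("mouth",m.round(4))
for k in pts: print(k,(W.T@(G[k]-m)*1e3).round(1))
E
python3 m1.py
```

```text
TL [ 0.5343 -0.1108  0.128 ] 0.22
TR [ 0.5616 -0.2175  0.1278] 0.01
BL [ 0.4835 -0.124   0.0998] 0.05
BR [ 0.5111 -0.2307  0.098 ] 0.02
PLt [ 0.5376 -0.1616  0.1235] 0.02
PRt [ 0.5454 -0.193   0.1245] 0.01
PLb [ 0.5022 -0.1703  0.1069] 0.11
PRb [ 0.5104 -0.2019  0.1067] 0.14
len 0.11018289685350628 0.11021020610524251 0.059598865675387136 0.060130462063482035
yaw 14.41441917401249 level 0.5124527949485282
slope 28.921193593555476
mouth [ 0.5276 -0.1901  0.1134]
TL [30.  75.2 -0.5]
TR [ 29.8 -35.   -0.6]
BL [-29.5  75.    1.4]
BR [-30.3 -35.2  -0.2]
PLt [19.6 25.1  0.4]
PRt [19.9 -7.2  1.3]
PLb [-20.2  25.5   4.2]
PRb [-20.4  -7.1   4. ]
```

```bash
cat >> m1.py <<'E'
print("--")
for a,b in [((515,432),(549,323)),((433,430),(484,323))]:
    X,r=tri([(p1,c1(a)),(p2,c2(b))]);print((W.T@(X-m)*1e3).round(1),r[0])
W=dockR(np.radians(14.25));R=toolR(W)
for h in (.07,.010):
    s,r=rel(m+W[:,1]*.009+W[:,2]*h,R);print(h,s.round(1),r.round(2))
E
python3 m1.py | sed '1,/--/d'
```

```text
[-10.2   3.1  31.8] 4.5174580767626425e-05
[-8.3 15.  37.6] 0.0006271159941611821
0.07 [39.7 69.7 27.9] [-0.06  0.04  0.01]
0.01 [39.7 69.8 87.9] [-0.06  0.04  0.01]
```

Emit:
drive_tool:
  rows:
    - [[15,28,0],[0,0,0]]
    - [[30,55,5],[0,0,0]]
    - [[39.7,69.7,20],[0,0,0]]
    - [[39.7,69.7,28],[0,0,0]]
    - [[39.7,69.7,40],[0,0,0]]
    - [[39.7,69.7,55],[0,0,0]]
    - [[39.7,69.7,70],[0,0,0]]
    - [[39.7,69.7,80],[0,0,0]]
    - [[39.7,69.7,86],[0,0,0]]
    - [[39.7,69.7,88],[0,0,0]]
    - [[39.7,69.7,88],[0,0,0]]

```text
time: 2.58
tcp_pos: [0.5209, -0.1832, 0.122]
tool_rot: [[0.84, 0.247, 0.484], [0.213, -0.969, 0.124], [0.499, -0.001, -0.866]]
wrist_force: [0.5, -0.6, -0.3]
finger_gap: 0.0428
```

```bash
sed -i 's/(.07,.010)/(.010,)/' m1.py; python3 m1.py | sed '1,/--/d'; python3 -c "
from h import *
snap('wrist','pics/w3.png');print(ctrl.state()['time'])"
```

```text
[-10.2   3.1  31.8] 4.5174580767626425e-05
[-8.3 15.  37.6] 0.0006271159941611821
0.01 [-0.2 -0.6 -0.1] [-0.04  0.04  0.  ]
2.6333
```

View pics/w3.png

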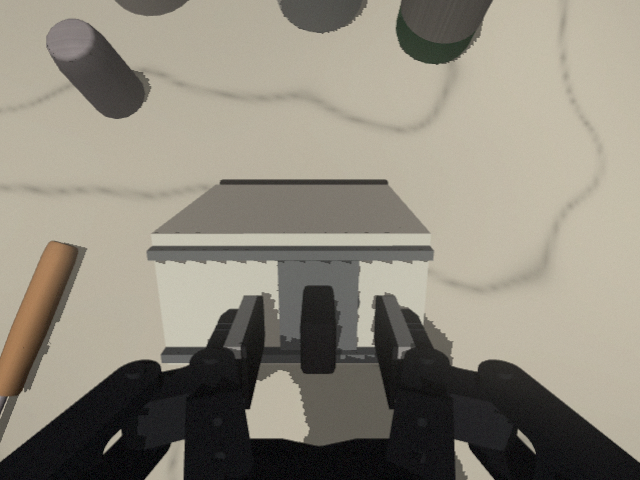

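The shutter grip (318,330) is centred between the pads (247 / 392). Close.

Emit:
drive_tool:
  rows:
    - [[0,0,0],[0,0,0]]
    - [[0,0,0],[0,0,0]]
    - [[0,0,0],[0,0,0]]
    - [[0,0,0],[0,0,0]]
    - [[0,0,0],[0,0,0]]
    - [[0,0,0],[0,0,0]]
  fingers: 0
  squeeze: 30

```text
time: 3.13
tcp_pos: [0.5212, -0.1837, 0.1233]
tool_rot: [[0.839, 0.246, 0.485], [0.214, -0.969, 0.122], [0.501, 0.001, -0.866]]
wrist_force: [-3.6, 0.1, 5.7]
finger_gap: 0.0111
```

Emit:
drive_tool:
  rows:
    - [[0,-5,0],[0,0,0]]
    - [[0,-11,0],[0,0,0]]
    - [[0,-18,0],[0,0,0]]
    - [[0,-25,0],[0,0,0]]
    - [[0,-31,0],[0,0,0]]
    - [[0,-35,0],[0,0,0]]
    - [[0,-38,0],[0,0,0]]
    - [[0,-40,0],[0,0,0]]
    - [[0,-41,0],[0,0,0]]
    - [[0,-42,0],[0,0,0]]
    - [[0,-43,0],[0,0,0]]

```text
time: 4.05
tcp_pos: [0.5109, -0.1431, 0.1234]
tool_rot: [[0.839, 0.245, 0.485], [0.214, -0.969, 0.12], [0.5, 0.003, -0.866]]
wrist_force: [0.4, -6.5, -1.9]
finger_gap: 0.0115
```

```bash
python3 - <<'E'
from h import *
W=dockR(np.radians(14.25)); m=np.array([.5276,-.1901,.1134]);s=ctrl.state()
print((W.T@(s["tcp_pos"]-m)*1e3).round(1),(W.T@s["wrist_force"]).round(1),s["finger_gap"])
snap("wrist","pics/w4.png")
E
```

```text
[ 1.  49.7 11. ] [-2.  -6.4 -1. ] 0.011484018604167395
```

View pics/w4.png

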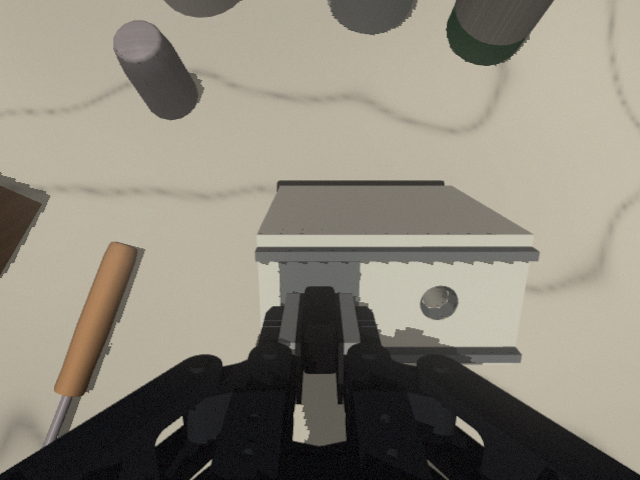

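Emit:
drive_tool:
  rows:
    - [[0,-2,0],[0,0,0]]
    - [[0,-4,0],[0,0,0]]
    - [[0,-4,0],[0,0,0]]

```text
time: 4.35
tcp_pos: [0.5109, -0.143, 0.1235]
tool_rot: [[0.84, 0.241, 0.486], [0.214, -0.97, 0.112], [0.498, 0.01, -0.867]]
wrist_force: [5.2, -12.5, -7.6]
finger_gap: 0.0113
```

```bash
python3 - <<'E'
from h import *
W=dockR(np.radians(14.25)); m=np.array([.5276,-.1901,.1134]);s=ctrl.state()
print((W.T@(s["tcp_pos"]-m)*1e3).round(1),(W.T@s["wrist_force"]).round(1),s["finger_gap"])
snap("wrist","pics/w5.png")
E
```

```text
[ 1.  49.7 11. ] [ -2.1 -13.4  -7.6] 0.011321117135683173
```

Emit:
drive_tool:
  rows:
    - [[0,0,0],[0,0,0]]
    - [[0,0,0],[0,0,0]]
    - [[0,0,0],[0,0,0]]
    - [[0,0,0],[0,0,0]]
    - [[0,0,-3],[0,0,0]]
    - [[0,0,-10],[0,0,0]]
    - [[0,0,-25],[0,0,0]]
    - [[0,0,-45],[0,0,0]]
    - [[0,0,-70],[0,0,0]]
    - [[0,0,-90],[0,0,0]]
    - [[0,0,-100],[0,0,0]]
    - [[0,0,-100],[0,0,0]]
  fingers: 40

```text
time: 5.4
tcp_pos: [0.4628, -0.1554, 0.2133]
tool_rot: [[0.838, 0.24, 0.489], [0.215, -0.971, 0.109], [0.501, 0.014, -0.865]]
wrist_force: [-0.2, -0.3, -0.5]
finger_gap: 0.0341
```

```bash
python3 - <<'E'
from h import *
s=ctrl.state();print(s["time"])
snap("wrist","pics/w6.png")
for n in ("w4","w6"):
    p,a=load(f"pics/{n}.png"); u,v=proj(p,np.array([.5276,-.1901,.1134])); print(n,u,v)
E
```

```text
5.4
w4 438.7244969323585 302.2598099592531
w6 392.2033832898908 233.57654440508452
```

View pics/w6.png

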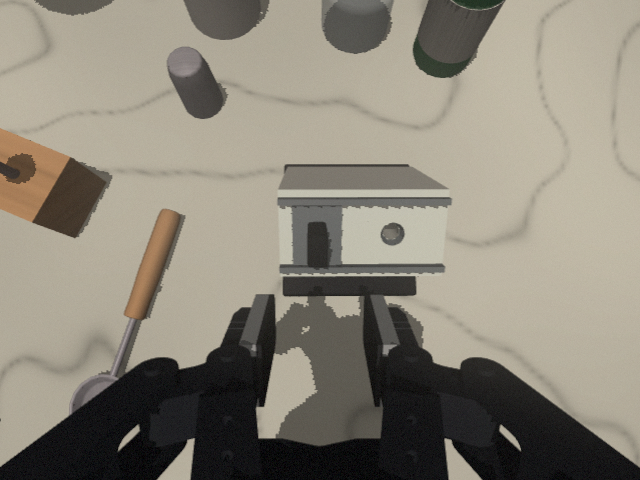

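```bash
cat >> h.py <<'E'
def down(yaw_deg):
    a=np.radians(yaw_deg);x=np.array([np.cos(a),np.sin(a),0]);z=np.array([0,0,-1.]);return np.column_stack([x,np.cross(z,x),z])
E
python3 - <<'E'
from h import *
s,r=rel([.53,.21,.25],down(82));print(s.round(1),r.round(1),np.linalg.norm(r))
E
```

```text
[ 153.8 -337.6   39.9] [ 18.4 -25.9 -66.2] 73.4886500364128
```

Emit:
drive_tool:
  rows:
    - [[10,-22,-5],[1.5,-2,-5.5]]
    - [[24,-54,-5],[3,-4.3,-11]]
    - [[40,-88,0],[4.6,-6.5,-16.5]]
    - [[56,-122,5],[6.1,-8.6,-22]]
    - [[71,-156,12],[7.7,-10.8,-27.6]]
    - [[86,-190,20],[9.2,-13,-33.1]]
    - [[102,-224,25],[10.7,-15.1,-38.6]]
    - [[117,-256,30],[12.3,-17.3,-44]]
    - [[130,-286,34],[13.8,-19.4,-49.6]]
    - [[142,-312,37],[15.3,-21.6,-55.2]]
    - [[150,-330,39],[16.9,-23.7,-60.7]]
    - [[154,-338,40],[18.4,-25.9,-66.2]]

```text
time: 6.45
tcp_pos: [0.5299, 0.2137, 0.2489]
tool_rot: [[0.132, 0.991, -0.002], [0.991, -0.132, -0.0], [-0.001, -0.002, -1.0]]
wrist_force: [0.8, -0.6, 0.3]
finger_gap: 0.0338
```

Emit:
drive_tool:
  rows:
    - [[0,0,0],[0,0,0]]
    - [[0,0,0],[0,0,0]]

```text
time: 6.62
tcp_pos: [0.5298, 0.2151, 0.2469]
tool_rot: [[0.131, 0.991, -0.004], [0.991, -0.131, -0.0], [-0.001, -0.004, -1.0]]
wrist_force: [-0.0, -0.6, -0.9]
finger_gap: 0.0343
```

```bash
python3 - <<'E'
from h import *
s=ctrl.state();print(s["time"],s["joint_positions"].round(2))
snap("wrist","pics/w7.png")
E
```

```text
6.6167 [0.27 0.37 0.11 1.32 0.   1.98]
```

View pics/w7.png

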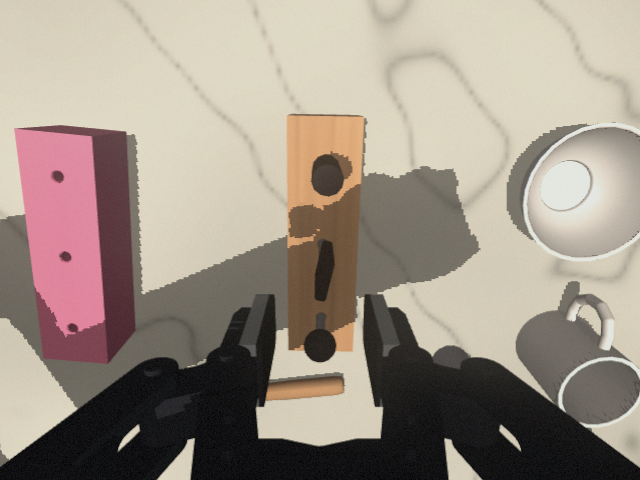

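Emit:
drive_tool:
  rows:
    - [[15,15,0],[0,0,0]]
    - [[35,35,0],[0,0,0]]
    - [[50,50,0],[0,0,0]]
    - [[50,50,0],[0,0,0]]
    - [[50,50,0],[0,0,0]]

```text
time: 7.08
tcp_pos: [0.5858, 0.2558, 0.2466]
tool_rot: [[0.135, 0.991, -0.004], [0.991, -0.135, -0.001], [-0.001, -0.004, -1.0]]
wrist_force: [-0.3, -0.7, -0.1]
finger_gap: 0.0344
```

```bash
python3 - <<'E'
from h import *
s=ctrl.state();print(s["time"])
p,b=snap("wrist","pics/w8.png")
_,a=load("pics/w7.png")
P=proj(p,np.array([.536,.246,.145]));print(P)
x,y=int(P[0])-50,int(P[1])-50;x,y=max(x,0),max(y,0);print(x,y)
A=cv2.resize(a[130:230,277:377],None,fx=4,fy=4,interpolation=cv2.INTER_CUBIC)
B=cv2.resize(b[y:y+100,x:x+100],(400,400),interpolation=cv2.INTER_CUBIC)
cv2.imwrite("pics/c78.png",np.hstack([A,B]))
E
```

```text
7.0833
[245.66608553 259.67434029]
195 209
```

View pics/c78.png

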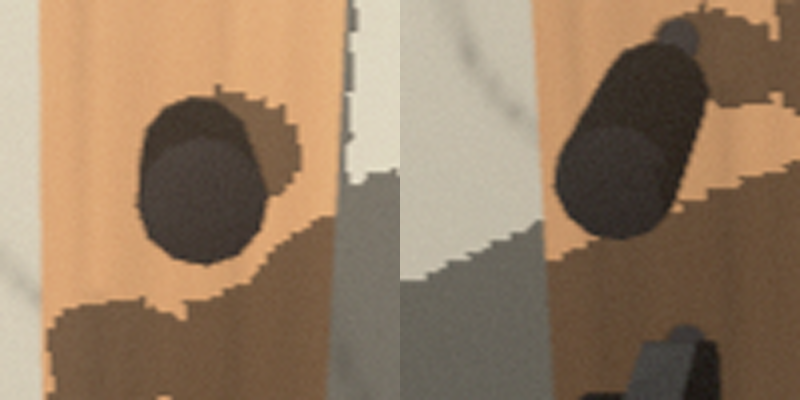

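```bash
python3 - <<'E'
from h import *
p7,_=load("pics/w7.png");p8,_=load("pics/w8.png")
c=lambda x,y,ox,oy:(ox+(x+.5)/4-.5,oy+(y+.5)/4-.5)
X,r=tri([(p7,c(202,200,277,130)),(p8,c(214,182,195,209))]);print("top",X.round(4),r[0])
Y,r=tri([(p7,c(200,153,277,130)),(p8,c(255,94,195,209))]);print("low",Y.round(4),r[0])
g=[X[0],X[1]]
for z in (.17,.108): print([v.round(1) for v in rel([X[0],X[1],z],down(82))])
E
```

```text
top [0.5383 0.2495 0.145 ] 7.1963812352256615e-06
low [0.5386 0.2501 0.1002] 0.00016974629193694708
[array([-12.2, -45.5,  77.2]), array([-0.2,  0.1,  0.2])]
[array([-12.1, -45.3, 139.2]), array([-0.2,  0.1,  0.2])]
```

Emit:
drive_tool:
  rows:
    - [[-4,-15,10],[0,0,0]]
    - [[-8,-32,30],[0,0,0]]
    - [[-12,-45,50],[0,0,0]]
    - [[-12.1,-45.4,65],[0,0,0]]
    - [[-12.1,-45.4,77],[0,0,0]]
    - [[-12.1,-45.4,77],[0,0,0]]
  fingers: 50

```text
time: 7.63
tcp_pos: [0.5352, 0.2477, 0.168]
tool_rot: [[0.137, 0.991, -0.008], [0.991, -0.137, -0.002], [-0.004, -0.008, -1.0]]
wrist_force: [0.9, -0.1, -0.4]
finger_gap: 0.0429
```

```bash
python3 - <<'E'
from h import *
print([v.round(1) for v in rel([.5383,.2496,.108],down(82))])
p,b=snap("wrist","pics/w9.png")
E
```

```text
[array([ 2.6,  3.3, 60. ]), array([-0.5,  0.2,  0.1])]
```

View pics/w9.png

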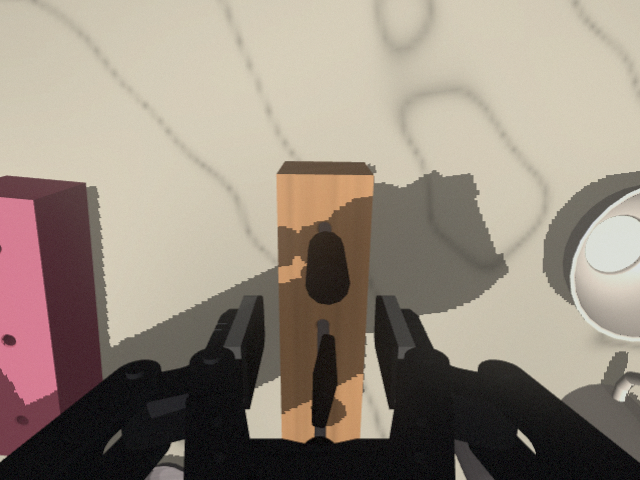

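Emit:
drive_tool:
  rows:
    - [[2.6,3.3,8],[-0.5,0.2,0]]
    - [[2.6,3.3,20],[-0.5,0.2,0]]
    - [[2.6,3.3,34],[-0.5,0.2,0]]
    - [[2.6,3.3,46],[-0.5,0.2,0]]
    - [[2.6,3.3,55],[-0.5,0.2,0]]
    - [[2.6,3.3,60],[-0.5,0.2,0]]
    - [[2.6,3.3,60],[-0.5,0.2,0]]
    - [[2.6,3.3,60],[-0.5,0.2,0]]

```text
time: 8.35
tcp_pos: [0.5398, 0.25, 0.1101]
tool_rot: [[0.137, 0.991, 0.003], [0.991, -0.137, 0.001], [0.001, 0.003, -1.0]]
wrist_force: [0.1, -0.1, 0.7]
finger_gap: 0.0427
```

```bash
python3 - <<'E'
from h import *
print([v.round(1) for v in rel([.5383,.2496,.108],down(82))])
p,b=snap("wrist","pics/w10.png")
E
```

```text
[array([-0.6, -1.4,  2.1]), array([ 0.2, -0.1,  0.1])]
```

View pics/w10.png

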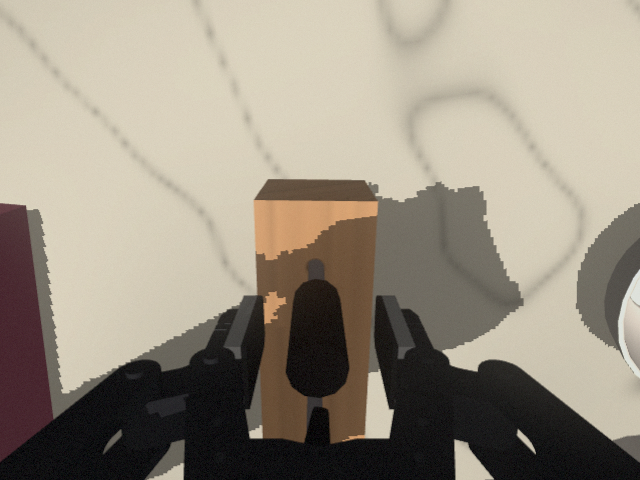

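Emit:
drive_tool:
  rows:
    - [[-0.6,-1.4,1.5],[0,0,0]]
    - [[-0.6,-1.4,1.5],[0,0,0]]
    - [[-0.6,-1.4,1.5],[0,0,0]]

```text
time: 8.65
tcp_pos: [0.5389, 0.2499, 0.1094]
tool_rot: [[0.137, 0.991, 0.005], [0.991, -0.137, 0.001], [0.002, 0.004, -1.0]]
wrist_force: [-0.9, -0.5, -0.7]
finger_gap: 0.0426
```

Emit:
drive_tool:
  rows:
    - [[0,0,0],[0,0,0]]
    - [[0,0,0],[0,0,0]]
    - [[0,0,0],[0,0,0]]
    - [[0,0,0],[0,0,0]]
    - [[0,0,0],[0,0,0]]
    - [[0,0,0],[0,0,0]]
    - [[0,0,0],[0,0,0]]
  fingers: 0
  squeeze: 60

```text
time: 9.23
tcp_pos: [0.5388, 0.25, 0.1097]
tool_rot: [[0.137, 0.991, 0.005], [0.991, -0.137, 0.002], [0.002, 0.004, -1.0]]
wrist_force: [-2.6, 0.6, 5.2]
finger_gap: 0.0186
```

Emit:
drive_tool:
  rows:
    - [[0,0,-5],[0,0,0]]
    - [[0,0,-15],[0,0,0]]
    - [[0,0,-28],[0,0,0]]
    - [[0,0,-42],[0,0,0]]
    - [[0,0,-58],[0,0,0]]
    - [[0,0,-76],[0,0,0]]
    - [[0,0,-96],[0,0,0]]
    - [[0,0,-116],[0,0,0]]
    - [[0,0,-134],[0,0,0]]
    - [[0,0,-146],[0,0,0]]
    - [[0,0,-150],[0,0,0]]
    - [[0,0,-150],[0,0,0]]

```text
time: 10.23
tcp_pos: [0.5391, 0.25, 0.2614]
tool_rot: [[0.137, 0.991, 0.008], [0.991, -0.137, 0.002], [0.003, 0.007, -1.0]]
wrist_force: [0.6, -0.4, -1.1]
finger_gap: 0.0187
```

```bash
python3 - <<'E'
from h import *
s=ctrl.state();print(s["wrist_force"])
p,b=snap("wrist","pics/w11.png"); p,c=snap("side","pics/s11.png")
W=dockR(np.radians(14.25)); m=np.array([.5276,-.1901,.1134])
# tool: z=-n, x = dock +y
z=-W[:,2];x=W[:,1];R=np.column_stack([x,np.cross(z,x),z])
for h in (.20,): print([v.round(1) for v in rel(m+W[:,2]*h,R)])
E
```

```text
[ 0.62719792 -0.44942375 -1.06408354]
[array([-474.6,  -42.7,  -28.4]), array([-29.4,   5.7, -21.6])]
```

View pics/w11.png

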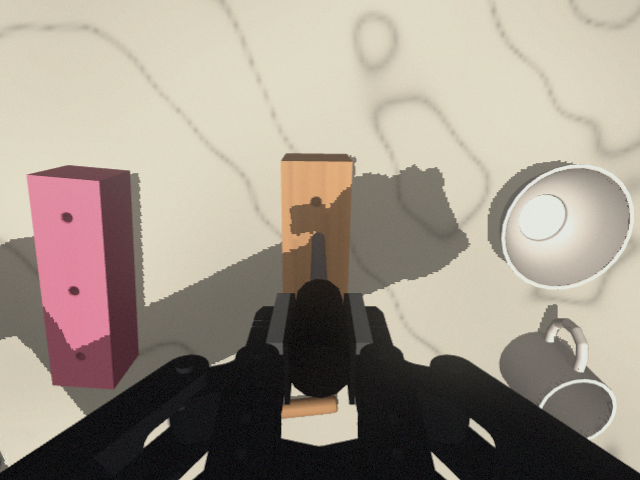

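View pics/s11.png

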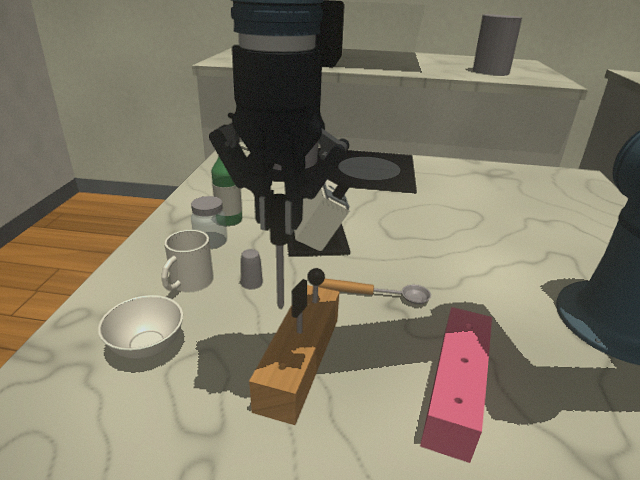

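```bash
python3 - <<'E'
from h import *
p,b=load("pics/w11.png"); S,c=load("pics/s11.png"); s=ctrl.state()
t=s["tcp_pos"]+s["tool_rot"][:,2]*.1047
print(t,proj(p,t),proj(S,t))
X,r=tri([(p,(318.5,236)),(S,(281,307))]);print(X,r, s["tool_rot"].T@(X-s["tcp_pos"]))
cv2.imwrite("pics/c11.png",np.hstack([cv2.resize(b[215:315,270:370],(400,400)),cv2.resize(c[230:330,230:330],(400,400))]))
E
```

```text
[0.53840672 0.24980145 0.1544867 ] [317.78253426 233.98343344] [279.33882748 307.77005018]
[0.53779276 0.24787928 0.15392309] [np.float64(0.0009177130185210266), np.float64(0.0009177130185210041)] [-0.00198906 -0.0003476   0.10525868]
```

View pics/c11.png

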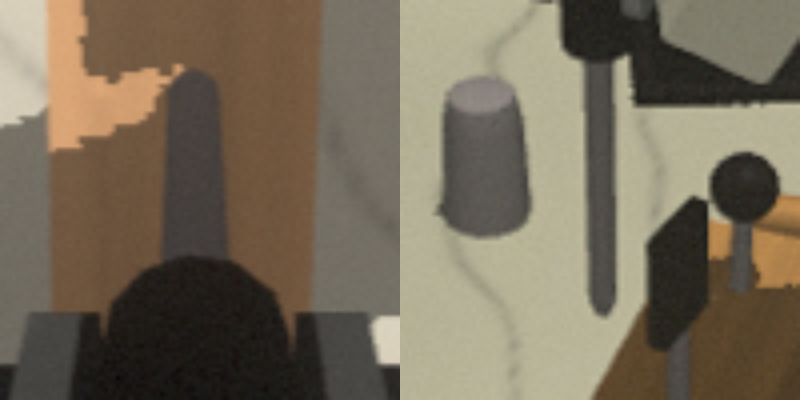

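Emit:
drive_tool:
  rows:
    - [[-15,-1,-10],[-1,0,-1]]
    - [[-45,-4,-20],[-3,0.6,-3]]
    - [[-85,-8,-25],[-6,1.2,-5]]
    - [[-125,-11,-28],[-9,1.8,-7]]
    - [[-165,-15,-30],[-12,2.4,-9]]
    - [[-205,-18,-30],[-15,3,-11]]
    - [[-245,-22,-30],[-18,3.5,-13]]
    - [[-285,-26,-30],[-20,4,-15]]
    - [[-325,-29,-30],[-22.5,4.5,-17]]
    - [[-365,-33,-30],[-25,5,-19]]
    - [[-402,-36,-29],[-27.5,5.4,-20.5]]
    - [[-435,-39,-28],[-29.4,5.7,-21.6]]

```text
time: 11.33
tcp_pos: [0.4379, -0.1775, 0.2852]
tool_rot: [[-0.245, 0.839, 0.486], [0.969, 0.213, 0.122], [-0.001, 0.501, -0.865]]
wrist_force: [1.1, 0.1, -0.4]
finger_gap: 0.0187
```

```bash
cat > m2.py <<'E'
from h import *
import sys
W=dockR(np.radians(14.25)); m=np.array([.5276,-.1901,.1134])
z=-W[:,2];x=W[:,1];R=np.column_stack([x,np.cross(z,x),z])
for h in map(float,sys.argv[1:]): print(h,[v.round(1) for v in rel(m+W[:,2]*h,R)])
s=ctrl.state();print("tcp in well",(W.T@(s["tcp_pos"]-m)*1e3).round(1),"F",(W.T@s["wrist_force"]).round(1),s["time"],s["finger_gap"])
E
python3 m2.py .14; python3 -c "
from h import *
snap('wrist','pics/w12.png')"
```

```text
0.14 [array([-34.2, -13.4,  50.7]), array([ 0.1,  0.1, -0. ])]
tcp in well [ 13.3  34.3 190.7] F [ 0.7 -0.2 -0.9] 11.3333 0.018662940298805553
```

View pics/w12.png

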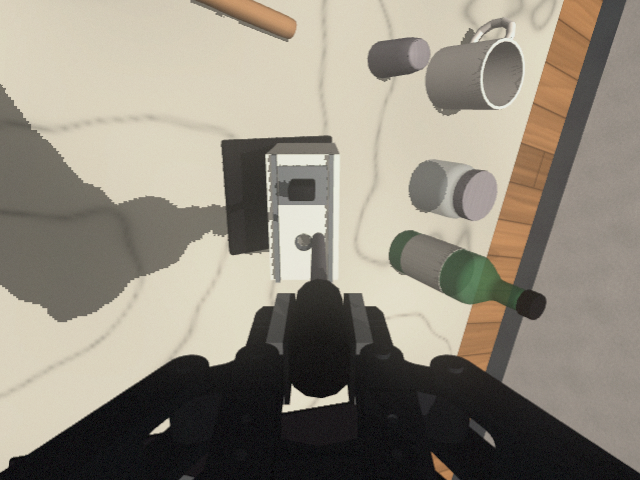

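Emit:
drive_tool:
  rows:
    - [[-10,-4,0],[0,0,0]]
    - [[-24,-9,10],[0,0,0]]
    - [[-34.2,-13.4,22],[0,0,0]]
    - [[-34.2,-13.4,38],[0,0,0]]
    - [[-34.2,-13.4,48],[0,0,0]]
    - [[-34.2,-13.4,51],[0,0,0]]
    - [[-34.2,-13.4,51],[0,0,0]]
    - [[-34.2,-13.4,51],[0,0,0]]

```text
time: 12.05
tcp_pos: [0.4572, -0.214, 0.2325]
tool_rot: [[-0.236, 0.843, 0.484], [0.972, 0.206, 0.116], [-0.002, 0.497, -0.868]]
wrist_force: [0.7, -0.1, -0.4]
finger_gap: 0.0185
```

```bash
python3 m2.py .12; python3 -c "
from h import *
p,a=snap('wrist','pics/w13.png');q,b=snap('side','pics/s13.png')
cv2.imwrite('pics/c13.png',np.hstack([cv2.resize(a[170:320,245:395],(400,400)),cv2.resize(b[130:270,250:390],(400,400))]))
m=np.array([.5276,-.1901,.1134]);print(proj(p,m))
s=ctrl.state();print(proj(p,s['tcp_pos']+s['tool_rot'][:,2]*.1047))
"
```

```text
0.12 [array([ 6. ,  4.6, 20.2]), array([-0.2,  0.4, -0.5])]
tcp in well [ -4.6  -5.8 140.2] F [ 0.4 -0.3 -0.7] 12.05 0.0185363738575866
[326.30629965 210.39490714]
[320.60721798 236.17527658]
```

View pics/c13.png

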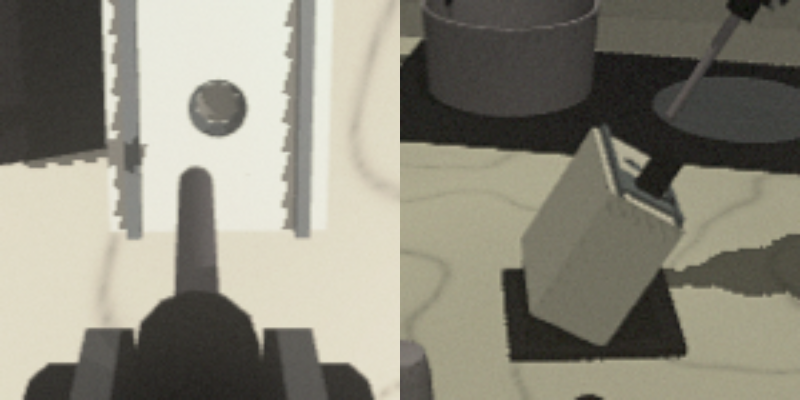

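Emit:
drive_tool:
  rows:
    - [[3,2.5,0],[0,0,0]]
    - [[6,4.6,5],[-0.2,0.4,-0.5]]
    - [[6,4.6,12],[-0.2,0.4,-0.5]]
    - [[6,4.6,17],[-0.2,0.4,-0.5]]
    - [[6,4.6,20],[-0.2,0.4,-0.5]]
    - [[6,4.6,20],[-0.2,0.4,-0.5]]
    - [[6,4.6,20],[-0.2,0.4,-0.5]]

```text
time: 12.73
tcp_pos: [0.4697, -0.2052, 0.2179]
tool_rot: [[-0.247, 0.839, 0.485], [0.969, 0.214, 0.123], [-0.001, 0.501, -0.866]]
wrist_force: [-0.1, 0.6, -0.4]
finger_gap: 0.0189
```

```bash
cat > m3.py <<'E'
from h import *
import sys
n=sys.argv[1]
p,a=snap('wrist',f'pics/w{n}.png');q,b=snap('side',f'pics/s{n}.png')
cv2.imwrite(f'pics/c{n}.png',np.hstack([cv2.resize(a[170:320,245:395],(400,400)),cv2.resize(b[130:270,250:390],(400,400))]))
m=np.array([.5276,-.1901,.1134]);print(proj(p,m))
s=ctrl.state();print(proj(p,s['tcp_pos']+s['tool_rot'][:,2]*.1047))
E
python3 m2.py .12 ; python3 m3.py 14
```

```text
0.12 [array([ 0.4, -0.4,  0.4]), array([0. , 0. , 0.1])]
tcp in well [  0.4  -0.4 120.4] F [-0.2  0.6 -0.4] 12.7333 0.018892082279852368
[318.64600963 226.72821329]
[319.93787983 235.37777546]
```

View pics/c14.png

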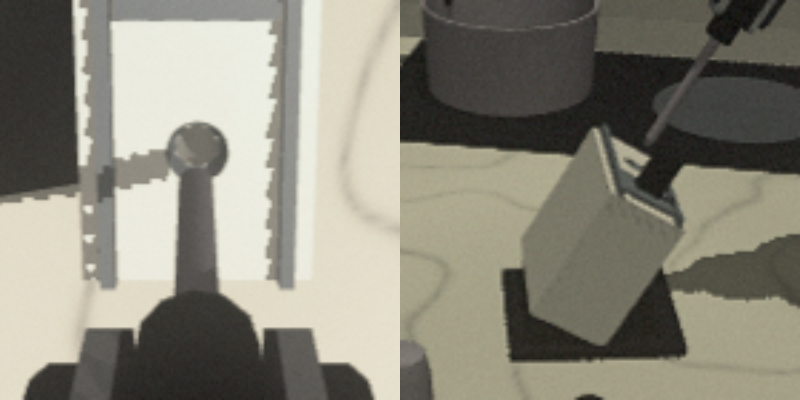

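Emit:
drive_tool:
  rows:
    - [[0.4,-0.4,3],[0,0,0]]
    - [[0.4,-0.4,7],[0,0,0]]
    - [[0.4,-0.4,11],[0,0,0]]
    - [[0.4,-0.4,14],[0,0,0]]
    - [[0.4,-0.4,17],[0,0,0]]
    - [[0.4,-0.4,20],[0,0,0]]
    - [[0.4,-0.4,23],[0,0,0]]
    - [[0.4,-0.4,25],[0,0,0]]
    - [[0.4,-0.4,25],[0,0,0]]

```text
time: 13.58
tcp_pos: [0.4815, -0.202, 0.196]
tool_rot: [[-0.247, 0.839, 0.486], [0.969, 0.214, 0.122], [-0.001, 0.501, -0.866]]
wrist_force: [-0.6, -0.2, -1.1]
finger_gap: 0.0185
```

```bash
python3 m2.py .0147 ; python3 m3.py 15
```

```text
0.0147 [array([ 0.2, -0.1, 80.7]), array([0. , 0.1, 0.1])]
tcp in well [ 0.1 -0.2 95.4] F [-1.1 -0.  -0.6] 13.5833 0.018485692414379473
[319.12107472 238.62636771]
[319.74142344 235.00712084]
```

View pics/c15.png

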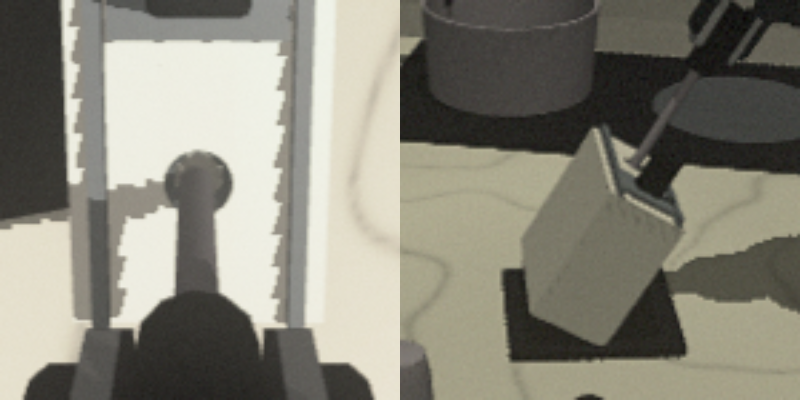

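Tip has entered the mouth (9 mm deep), no force. Continue to before the pin.

Emit:
drive_tool:
  rows:
    - [[0.2,0,5],[0,0,0]]
    - [[0.2,0,11],[0,0,0]]
    - [[0.2,0,18],[0,0,0]]
    - [[0.2,0,25],[0,0,0]]
    - [[0.2,0,32],[0,0,0]]
    - [[0.2,0,39],[0,0,0]]
    - [[0.2,0,46],[0,0,0]]
    - [[0.2,0,53],[0,0,0]]
    - [[0.2,0,59],[0,0,0]]
    - [[0.2,0,63],[0,0,0]]
    - [[0.2,0,64],[0,0,0]]
    - [[0.2,0,64],[0,0,0]]

```text
time: 14.68
tcp_pos: [0.5125, -0.194, 0.1407]
tool_rot: [[-0.247, 0.839, 0.485], [0.969, 0.214, 0.122], [-0.001, 0.501, -0.866]]
wrist_force: [0.1, 0.1, -0.2]
finger_gap: 0.0183
```

```bash
python3 m2.py .0147 ; python3 m3.py 16
```

```text
0.0147 [array([ 0.1, -0.2, 16.8]), array([0. , 0. , 0.1])]
tcp in well [ 0.2 -0.  31.5] F [ 0.   0.1 -0.3] 14.6833 0.018310910626840118
[319.03828113 281.65436705]
[320.03080394 235.39056067]
```

View pics/c16.png

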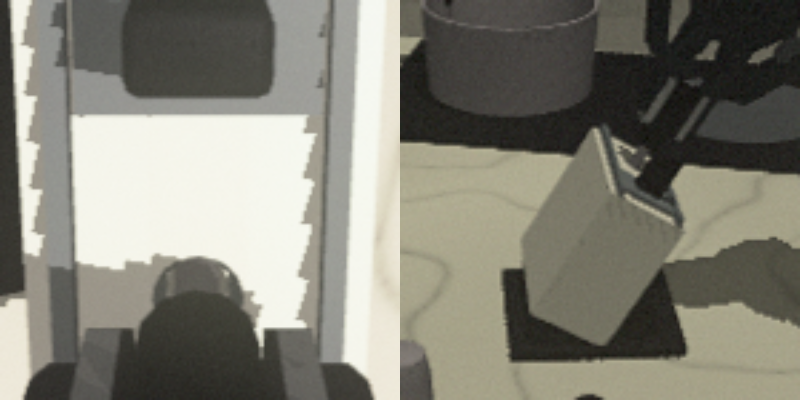

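Emit:
drive_tool:
  rows:
    - [[0,0,2],[0,0,0]]
    - [[0,0,4],[0,0,0]]
    - [[0,0,6],[0,0,0]]
    - [[0,0,8],[0,0,0]]
    - [[0,0,10],[0,0,0]]
    - [[0,0,12],[0,0,0]]
    - [[0,0,14],[0,0,0]]
    - [[0,0,15],[0,0,0]]
    - [[0,0,16],[0,0,0]]
    - [[0,0,17],[0,0,0]]
    - [[0,0,18],[0,0,0]]
    - [[0,0,18],[0,0,0]]
  squeeze: 80

```text
time: 15.78
tcp_pos: [0.5214, -0.1923, 0.1262]
tool_rot: [[-0.246, 0.838, 0.486], [0.969, 0.214, 0.121], [-0.002, 0.501, -0.865]]
wrist_force: [-5.6, -1.1, 7.0]
finger_gap: 0.0183
```

```bash
python3 m2.py .0147 ; python3 m3.py 17
```

```text
0.0147 [array([ 0.6, -0.7, -0.3]), array([0.1, 0.1, 0.1])]
tcp in well [ 0.7 -0.6 14.4] F [-1.4  0.3  9. ] 15.7833 0.01832333711975788
[317.81148318 296.93199839]
[319.41376853 234.47219948]
```

View pics/c17.png

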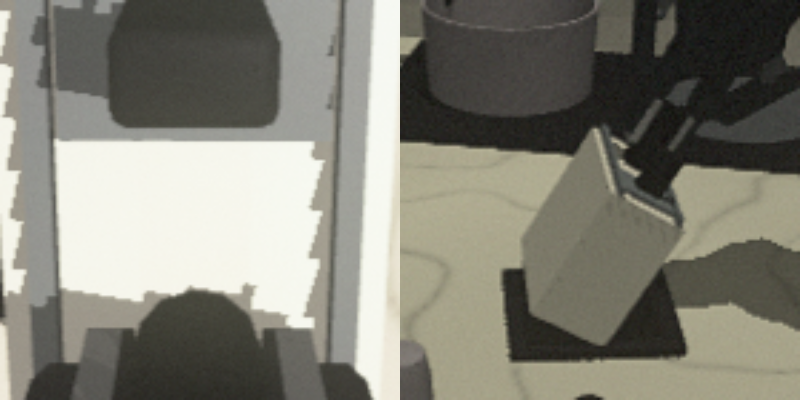

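Emit:
drive_tool:
  rows:
    - [[0,0,1.5],[0,0,0]]
    - [[0,0,3],[0,0,0]]
    - [[0,0,4],[0,0,0]]
    - [[0,0,4],[0,0,0]]

```text
time: 16.22
tcp_pos: [0.5218, -0.1923, 0.1259]
tool_rot: [[-0.244, 0.839, 0.487], [0.97, 0.213, 0.119], [-0.003, 0.501, -0.865]]
wrist_force: [-38.6, 1.0, 44.2]
finger_gap: 0.018
```

```bash
python3 m2.py .0147 
```

```text
0.0147 [array([ 0.7, -0.9, -0.8]), array([ 0.1,  0.2, -0. ])]
tcp in well [ 0.9 -0.7 13.9] F [-10.1  10.5  56.9] 16.2167 0.01804793976797774
```

Emit:
drive_tool:
  rows:
    - [[0,0,0],[0,0,0]]
    - [[0,0,0],[0,0,0]]
    - [[0,0,0],[0,0,0]]

```text
time: 16.47
tcp_pos: [0.5217, -0.1924, 0.1263]
tool_rot: [[-0.244, 0.839, 0.487], [0.97, 0.212, 0.119], [-0.004, 0.502, -0.865]]
wrist_force: [-8.6, -0.0, 12.5]
finger_gap: 0.0181
```

Emit:
drive_tool:
  rows:
    - [[0,0,0],[0,0,0]]
    - [[0,0,0],[0,0,0]]
    - [[0,0,0],[0,0,0]]
    - [[0,0,0],[0,0,0]]
    - [[0,0,0],[0,0,0]]
  fingers: 50

```text
time: 16.88
tcp_pos: [0.5217, -0.1922, 0.1259]
tool_rot: [[-0.244, 0.839, 0.487], [0.97, 0.212, 0.12], [-0.003, 0.501, -0.865]]
wrist_force: [-0.1, -0.5, 0.7]
finger_gap: 0.0428
```

```bash
python3 m2.py .10;python3 -c "
from h import *
snap('wrist','pics/w18.png')"
```

```text
0.1 [array([  0.3,  -0.7, -86.1]), array([ 0.1,  0.2, -0. ])]
tcp in well [ 0.9 -0.6 13.9] F [ 0.1 -0.4  0.7] 16.8833 0.042797922552750695
```

View pics/w18.png

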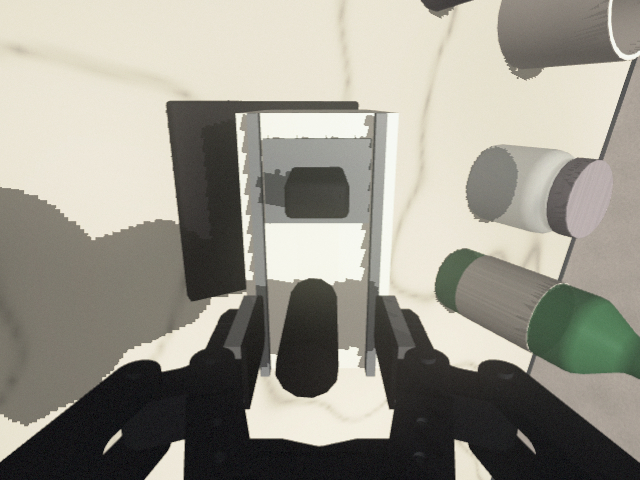

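Free of the pads and square on the rim. Retreat along the axis.

Emit:
drive_tool:
  rows:
    - [[0,0,-4],[0,0,0]]
    - [[0,0,-12],[0,0,0]]
    - [[0,0,-25],[0,0,0]]
    - [[0,0,-45],[0,0,0]]
    - [[0,0,-68],[0,0,0]]
    - [[0,0,-92],[0,0,0]]
    - [[0,0,-115],[0,0,0]]
    - [[0,0,-132],[0,0,0]]
    - [[0,0,-140],[0,0,0]]
    - [[0,0,-140],[0,0,0]]
    - [[0,0,-140],[0,0,0]]

```text
time: 17.85
tcp_pos: [0.4536, -0.2093, 0.2473]
tool_rot: [[-0.243, 0.839, 0.487], [0.97, 0.212, 0.119], [-0.004, 0.502, -0.865]]
wrist_force: [-0.6, -0.2, -0.7]
finger_gap: 0.0424
```

```bash
python3 - <<'E'
from h import *
p,a=snap('wrist','pics/w19.png');q,b=snap('side','pics/s19.png');snap('top','pics/t19.png')
W=dockR(np.radians(14.25)); m=np.array([.5276,-.1901,.1134])
for k,P in dict(collar=m,top=m+W[:,2]*.05,shut=m+W[:,1]*.05+W[:,2]*.035).items(): print(k,proj(p,P).round(),proj(q,P).round())
cv2.imwrite('pics/c19.png',np.hstack([cv2.resize(a[120:320,220:420],(400,400)),cv2.resize(b[140:260,260:380],(400,400))]))
print(ctrl.state()["time"])
E
```

```text
collar [318. 213.] [331. 187.]
top [318. 233.] [344. 167.]
shut [318. 151.] [344. 183.]
18.0
```

View pics/c19.png

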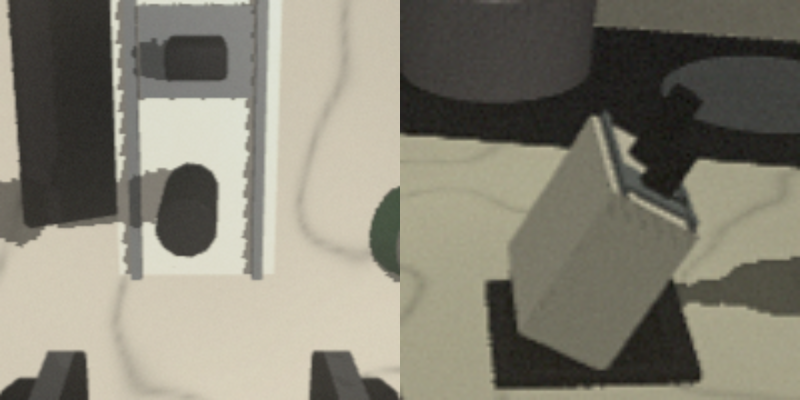

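View pics/s19.png

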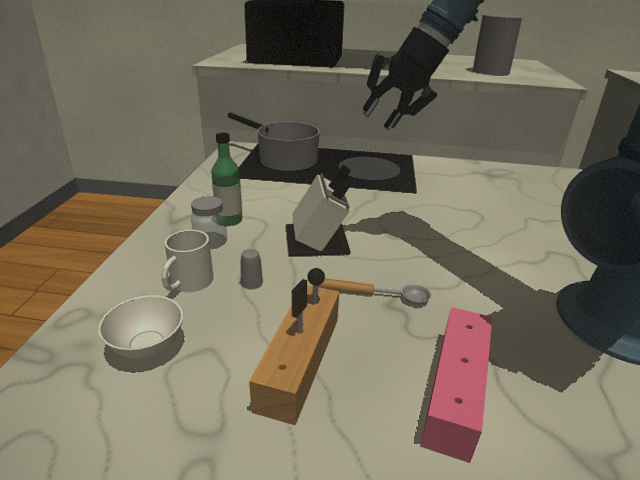

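View pics/t19.png

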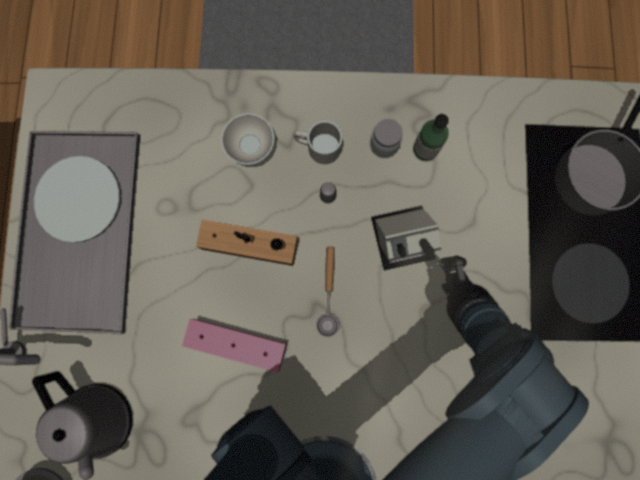

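```bash
python3 m2.py .08 .05
```

```text
0.08 [array([-0.6,  0. , 72.9]), array([ 0. ,  0.1, -0.1])]
0.05 [array([ -0.5,   0. , 102.9]), array([ 0. ,  0.1, -0.1])]
tcp in well [-1.000e-01  7.000e-01  1.529e+02] F [-0.5  0.4 -1.2] 18.0 0.04272292171929781
```

Emit:
drive_tool:
  rows:
    - [[-0.6,-1.5,5],[0,0,0]]
    - [[-0.6,-1.5,18],[0,0,0]]
    - [[-0.6,-1.5,36],[0,0,0]]
    - [[-0.6,-1.5,54],[0,0,0]]
    - [[-0.6,-1.5,68],[0,0,0]]
    - [[-0.6,-1.5,78],[0,0,0]]
    - [[-0.6,-1.5,86],[0,0,0]]
    - [[-0.6,-1.5,92],[0,0,0]]
    - [[-0.6,-1.5,95],[0,0,0]]
    - [[-0.6,-1.5,95],[0,0,0]]
  fingers: 0
  squeeze: 30

```text
time: 18.83
tcp_pos: [0.4982, -0.1972, 0.162]
tool_rot: [[-0.245, 0.84, 0.485], [0.97, 0.212, 0.122], [-0.0, 0.5, -0.866]]
wrist_force: [0.1, -0.4, -0.6]
finger_gap: 0.0003
```

```bash
python3 m2.py .05
```

```text
0.05 [array([-0.4,  1.9,  7.2]), array([-0. ,  0.1, -0.1])]
tcp in well [-1.9  0.4 57.2] F [-0.3 -0.4 -0.6] 18.8333 0.00031367038253761226
```

Emit:
drive_tool:
  rows:
    - [[0,0,2],[0,0,0]]
    - [[0,0,4],[0,0,0]]
    - [[0,0,6],[0,0,0]]
    - [[0,0,7.5],[0,0,0]]
    - [[0,0,8.5],[0,0,0]]
    - [[0,0,8.5],[0,0,0]]

```text
time: 19.33
tcp_pos: [0.5032, -0.1966, 0.156]
tool_rot: [[-0.245, 0.838, 0.487], [0.97, 0.212, 0.121], [-0.002, 0.502, -0.865]]
wrist_force: [-3.4, 0.3, 6.5]
finger_gap: -0.0001
```

```bash
python3 m2.py .05
```

```text
0.05 [array([ 0.3,  0.6, -0.5]), array([ 0.1,  0.1, -0. ])]
tcp in well [-0.6 -0.3 49.5] F [0.5 1.1 7.2] 19.3333 -8.70020714893998e-05
```

Emit:
drive_tool:
  rows:
    - [[0,0,-3],[0,0,0]]
    - [[0,0,-10],[0,0,0]]
    - [[0,0,-25],[0,0,0]]
    - [[0,0,-50],[0,0,0]]
    - [[0,0,-75],[0,0,0]]
    - [[0,0,-95],[0,0,0]]
    - [[0,0,-105],[0,0,0]]
    - [[0,0,-105],[0,0,0]]
    - [[0,0,-105],[0,0,0]]

```text
time: 20.08
tcp_pos: [0.4521, -0.21, 0.2475]
tool_rot: [[-0.244, 0.838, 0.488], [0.97, 0.212, 0.12], [-0.003, 0.502, -0.865]]
wrist_force: [0.5, 0.5, 0.2]
finger_gap: -0.0
```

```bash
python3 - <<'E'
from h import *
p,a=snap('wrist','pics/w20.png');cv2.imwrite('pics/c20.png',cv2.resize(a[120:320,220:420],(500,500)))
E
```

```text
(no output)
```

View pics/c20.png

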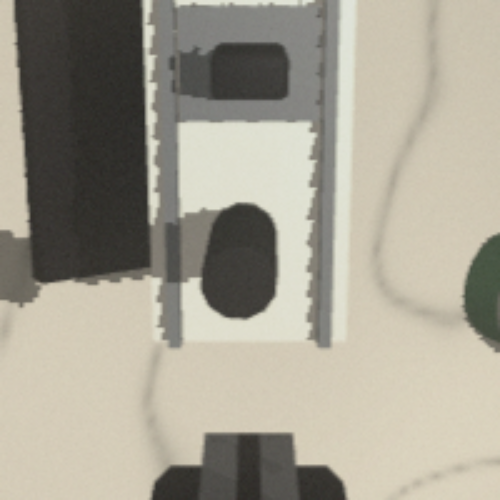

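The probe stands seated, the shutter is open and the gripper is clear.

```bash
python3 -c "
from workcell import ctrl
print(ctrl.finish_job())"
```

```text
the job is handed in; nothing more can be done
None
```

The job is done and handed in at about 20 s of the 69 s allowed. I slid the shutter open, moved the probe from the draining block into the charging well, and pressed it home. The hand-in gives no verdict.

- **Shutter:** it stopped at 49.7 mm of the 50 mm travel. Pushing harder, up to 13 N, moved it no further, so it is at the end stop. It was still open in the last picture.
- **Probe seating:** it met a hard stop at the expected depth, and I pressed it with up to 57 N, applied through the probe between the finger pads. A second push on its top with the fingers shut made contact 49.5 mm above the rim; a fully seated grip stands 50 mm.
- **Everything else:** the side and top pictures taken just after I let go of the probe show the other items where they stood at the start, by eye. The gripper is clear of everything.
- **Small disagreements:** the probe's top sat about 3 mm to the downhill side of the well axis when released, which I put down to play in the well. In the first side and top estimate, the two views of the shutter grip disagreed by about 6 mm. I used the wrist camera's measurements instead, and those agreed.

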